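Free the jammed drive caddy with the release pin

ROBOT

A 6-joint arm with a two-finger parallel gripper is mounted at the origin on the work surface. World frame = base frame: x ahead of the robot, y to its left, z up, the work surface at z = 0. Lengths are in m, angles in rad, forces in N, time in s.
With the tool pointing down it reaches from about 0.3 to 0.775 m from the base axis. Payload 14.6 kg.
Tool frame: the origin (TCP) lies on the centre line of the jaws, within the pads' length; the fingertips stand 25 mm ahead of it and the grasp point (between the pads) lies 6 mm ahead of it (ctrl.tip_reach is the distance from the TCP to the fingertips, in m); z points along the fingers, y is the line along which they close (so a half turn about z gives the same grasp; the last joint's range is limited). The gripper opens to 94 mm and grips with 3 to 60 N. Pads are 16 mm wide; open, the fingers measure 119 mm over their backs; the gripper's body (75 mm by 177 mm) begins 78 mm behind the grasp point.
Start: joints at [-1.228, 0.3, 1.521, -0, 1.321, -0.067], TCP at [0.219, -0.504, 0.23] pointing down, gripper open.
Joint ranges: [-3.03, 3.03], [-0.79, 2.21], [0.23, 2.52], [-1.04, 4.18], [0, 3.07], [-2.55, 2.55]. Speed limits (rad/s): [2.22, 2.22, 2.57, 3.14, 3.14, 3.14].

INTERFACE

Orientations are given as [roll, pitch, yaw] about the fixed x, y, z axes, in that order (R = Rz(yaw) Ry(pitch) Rx(roll)).
In Python, from station import ctrl gives the robot as it stands. The module is installed in compiled form; this text tells all that it offers.
- The arm moves only by the tool apply_moves, never from a script. Its argument "deltas" is a list of rows, each a list of 7 numbers: the closure in counts, from 0 (fully open) to 255 (shut), then the shift along the world's x, y, z in cm, then the turn, a rotation vector about the world's x, y, z in rad. In form: [[jaw, tx, ty, tz, ax, ay, az], ...]. A call has 1 to 10 rows; each row shifts and turns the commanded pose from where the row before left it; what a row does not reach is not made up. A row lasts 1/10 s, in which the tool goes at most 50 mm and 8.59 degrees, less where a joint would pass 70% of its speed; a pose out of reach is approached as far as the arm can. A call with a gripper value outside its range is refused whole. The fingers move at their own pace and stop on an object; "grip_force" is the grip in N (left out, the last holds). Time passes only in rows, so rows that do not move let the fingers close. It gives the time, the measured TCP pose, the force, the opening and the grip force at its end, in the units of the state.
- ctrl.get_obs(): the state, without advancing time (a new reading comes with each control period).
- ctrl.camera(name): name is "scene" or "side" or "wrist"; returns a dict with "img" (420x560x3 uint8, red, green, blue), "K" (3x3 intrinsics, pixels), "pose" (4x4, takes a point from camera to world coordinates); the wrist camera has in their place "hand_eye" (4x4, takes a point from camera to tool coordinates, whose origin is the TCP and whose axes are the flange's). Camera axes: x right, y up, looking along -z (the intrinsics and any distortion apply to the point x, -y, -z); pixel columns grow to the right and rows downward; lengths in m; the calibration is good to about 2 mm. A picture is of the moment at which its call begins: read the wrist's pose just before it. There is no depth.
- ctrl.hand_in(): hands the job in; it is judged then, once.
The state is a dict: "time_s": time; "qpos": joint angles; "joint_vel": joint speeds; "tau": joint torques, N m; "ee_pos": TCP position; "eef_rot": TCP orientation; "force": force on the tool from outside, world axes, zero at the start; "moment": the same for the moment, N m; "grip_width": finger opening in m; "grip_force": force on a finger pad.
Only numpy, scipy, OpenCV 4.12 (cv2) and the standard library are available. Lean on these libraries where they do the work, as an engineer would, in place of code of your own. Each camera call takes 0.05 s, during which the arm holds its last target. There are 200 camera calls.

TASK

The drive caddy in the dock on the desk will not come out: take the orange-handled release pin from its wooden holder, reach its steel shaft down through the orange-framed hole on top of the dock, feel for the hidden spring latch and press it gently (never more than 15 N on the dock), keeping it down until the caddy has crept all the way out. Then stand the pin back in its holder, fully home, and let go. Touch the dock and caddy with nothing but the pin, and leave the mug, clock and book as they are.

Things in the scene. Friction and masses are not known exactly. Their poses are not given: they have to be found in the camera images.
- pin_grip (a point): Release pin, loose, about 60 g: centre of its round orange handle (18 mm diameter, 60 mm long), the place to grasp. It starts upright in the holder; its z axis runs from tip to handle. Under the handle: a black guard disc (28 mm diameter, 5 mm thick, underside 35 mm below this point), then the steel shaft (6 mm diameter, 62 mm long)
- pin_tip (a point): the lower end of the pin's steel shaft, 97 mm below pin_grip along the pin's axis
- pin: the whole pin; origin at the tip, as pin_tip, z axis from tip to handle
- holder_hole (a point): Wooden holder block, fixed, 70 x 70 x 70 mm, dark wood: centre of the mouth of its round upright through-hole in the top face (11 mm diameter, chamfered mouth). Fully home, the pin's guard disc rests on the top face and the tip is 62 mm below this point
- dock: Drive dock, fixed, 190 (x) x 130 (y) x 100 mm high, black, aluminium top; origin at the centre of its underside, caddy front towards its -x. Its latch pad resists with about 4 N at first touch, must sink 4 mm (6 to 7 N and a little friction) to free the caddy, and meets a hard stop 5.5 mm down; over 15 N damages it
- dock_hole (a point): centre of the access hole at the level of the dock's top face: round, 13 mm, through a 10 mm thick top, with a 6 mm deep 45-degree countersink, framed by an orange square (37 mm); 20 mm in +x and +y of the dock's centre. Hidden under it: the latch's flat pad, 22 mm wide, at an unknown depth of 19 to 39 mm below the top face; nothing else in the pin's way
- caddy (a joint): how far the drive caddy (grey front, orange lip) is out of the dock's front, m: 0 shut, 0.055 fully out. While the latch is held down a spring creeps it out at about 25 mm/s, some 2 to 3 s in all; if the latch is let up before about 0.040 the caddy catches at the next notch (every 12 mm) and the latch must be pressed again
- mug: white mug, loose, 80 mm wide, 90 mm high, handle at its +y; origin at the centre of its underside
- clock: small round brass desk clock, loose, about 68 mm wide, 74 mm high; origin at the centre of its underside
- book: closed blue book lying flat, loose, 150 x 100 x 22 mm; origin at the centre of its underside
Mind the look-alikes: they are no part of the job. What is meant by the pin is not pink or yellow, and is the smaller of those in its own colour.

How it is judged:
By the outcome, as a careful person would: the job done as asked, in the order asked, and still so for the second after the job is handed in, with the robot touching nothing.
It also fails if it takes over 64 s, if anything falls off the work surface, if the arm or the gripper's body presses on something with over 40 N, if the wrist force passes 120 N, or if a joint passes its speed limit or range.

## Working session

There is one attempt and no reset: what is moved stays moved. The work goes in short steps, Python scripts to look and compute and a tool call to move; the robot and the scene stay as the last step left them, time stands still between calls to the robot, and variables do not carry over. Pictures are saved under pics/ and viewed, at most 10 in all, crops included, and the job is handed in when it is done.

Besides the shell and the picture viewer there is one more tool, called after "Emit:" as name(argument=value, ...) on one line, values as JSON. apply_moves: Moves the arm, as the interface text tells. Its arguments: {"type":"object","properties":{"deltas":{"type":"array"},"grip_force":{"type":"number"}},"required":["deltas"]}

```bash
mkdir -p pics; cat > h.py <<'E'
import numpy as np, cv2
from station import ctrl
from scipy.spatial.transform import Rotation as R
def cam(n):
    o=ctrl.get_obs(); c=ctrl.camera(n)
    if n=='wrist':
        T=np.eye(4); T[:3,3]=o['ee_pos']; T[:3,:3]=R.from_euler('xyz',o['eef_rot']).as_matrix()
        c['pose']=T@np.array(c['hand_eye'])
    return c
def ray(c,u,v):
    K=np.array(c['K']); P=np.array(c['pose'])
    d=np.linalg.inv(K)@[u,v,1]; d=P[:3,:3]@[d[0],-d[1],-d[2]]
    return P[:3,3],d
def onz(c,u,v,z):
    o,d=ray(c,u,v); return o+d*(z-o[2])/d[2]
def proj(c,p):
    P=np.linalg.inv(np.array(c['pose'])); q=P[:3,:3]@p+P[:3,3]; q=np.array(c['K'])@[q[0],-q[1],-q[2]]; return q[:2]/q[2]
def save(c,n,crop=None,s=1):
    im=c['img'][:,:,::-1]
    if crop: im=im[crop[1]:crop[3],crop[0]:crop[2]]
    cv2.imwrite('pics/'+n+'.png',cv2.resize(im,None,fx=s,fy=s))
E
python3 - <<'E'
from h import *
import pickle
d={}
for n in ['scene','side','wrist']:
    d[n]=cam(n); save(d[n],n+'0'); print(n,d[n].keys(),np.round(d[n]['pose'],3).tolist(),np.array(d[n]['K']).tolist())
pickle.dump(d,open('d0.pkl','wb'))
print(ctrl.get_obs())
E
```

```text
scene dict_keys(['img', 'K', 'pose']) [[-0.579, -0.694, 0.427, 0.943], [0.815, -0.493, 0.304, 0.261], [-0.0, 0.524, 0.852, 0.925], [0.0, 0.0, 0.0, 1.0]] [[395.8953684536469, 0.0, 278.8024121474652], [0.0, 395.8953684536469, 207.60778983894593], [0.0, 0.0, 1.0]]
side dict_keys(['img', 'K', 'pose']) [[1.0, -0.008, 0.009, 0.534], [0.012, 0.769, -0.639, -0.61], [-0.002, 0.639, 0.77, 0.793], [0.0, 0.0, 0.0, 1.0]] [[406.0743517298745, 0.0, 287.2423637165024], [0.0, 406.0743517298745, 210.44730996121172], [0.0, 0.0, 1.0]]
wrist dict_keys(['img', 'K', 'hand_eye', 'pose']) [[0.398, 0.884, 0.246, 0.29], [-0.918, 0.383, 0.105, -0.474], [-0.001, -0.267, 0.964, 0.384], [0.0, 0.0, 0.0, 1.0]] [[330.27621413373583, 0.0, 280.78687236588826], [0.0, 330.27621413373583, 211.3864008445984], [0.0, 0.0, 1.0]]
{'time_s': 0.15, 'qpos': array([-1.22756504e+00,  3.00299785e-01,  1.52142588e+00, -3.67477396e-05,
        1.32071099e+00, -6.66001402e-02]), 'joint_vel': array([-3.85146209e-05, -1.79341930e-03, -1.21622150e-03, -4.36688865e-04,
        5.42438378e-04,  1.03784606e-03]), 'tau': array([ 1.00365040e-03, -5.31957579e+01, -3.52821171e+01,  7.08013633e-02,
        2.36070890e-02, -7.71317696e-05]), 'ee_pos': array([ 0.21907938, -0.50429045,  0.23004596]), 'eef_rot': array([-3.14074816e+00, -2.06507337e-05,  4.09840527e-01]), 'force': array([-0.41417684,  0.12946645,  0.43775549]), 'moment': array([0.02463769, 0.01813731, 0.01067726]), 'grip_force': 0.0, 'grip_width': 0.09381392857179845}
```

View pics/scene0.png

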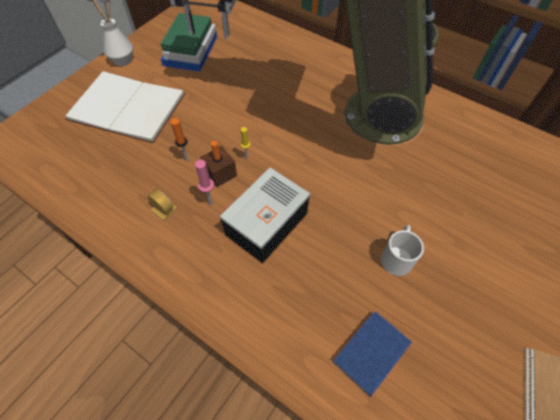

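View pics/side0.png

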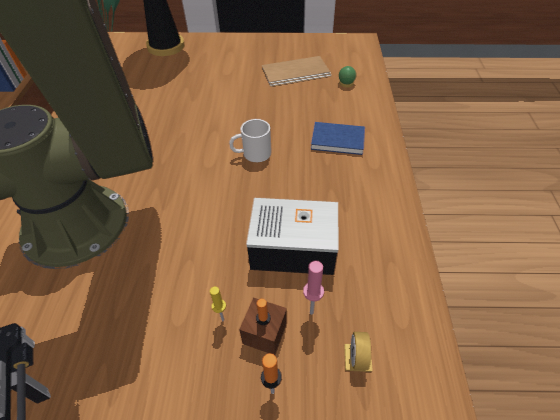

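The picture shows four candidates (scene / side pixels):
- small orange pin in the dark wooden holder: (215,152) / (262,310)
- larger orange pin: (178,130) / (270,368)
- pink pin: (204,175) / (315,275)
- yellow pin: (245,138) / (216,297)

I choose the one in the holder. The dock's framed hole is at scene (267,214) and side (304,216).

```bash
python3 - <<'E'
from h import *
import pickle
d=pickle.load(open('d0.pkl','rb'))
for n in ['scene','side']:
    c=d[n]; hsv=cv2.cvtColor(c['img'],cv2.COLOR_RGB2HSV)
    m=cv2.inRange(hsv,(3,200,140),(16,255,255))
    k,l,s,ce=cv2.connectedComponentsWithStats(m)
    for i in range(1,k):
        if s[i,4]>15: print(n,s[i],ce[i].round(1), 'z.105',onz(c,*ce[i],.105).round(4),'z.1',onz(c,*ce[i],.1).round(4))
a=cv2.resize(d['scene']['img'][100:230,140:290],None,fx=3.5,fy=3.5,interpolation=2)
b=cv2.resize(d['side']['img'][240:400,200:380],None,fx=2.84,fy=2.84,interpolation=2)[:455]
a=a[:454];b=b[:454]
im=cv2.resize(np.hstack([a,b[:a.shape[0]]]),(800,350)); cv2.imwrite('pics/crop.png',im[:,:,::-1])
E
```

```text
scene [171 119  12  23  97] [177.  128.5] z.105 [ 0.485  -0.4113  0.105 ] z.1 [ 0.4823 -0.4154  0.1   ]
scene [212 142   6  11  34] [214.7 146. ] z.105 [ 0.473 -0.285  0.105] z.1 [ 0.4701 -0.2884  0.1   ]
```

View pics/crop.png

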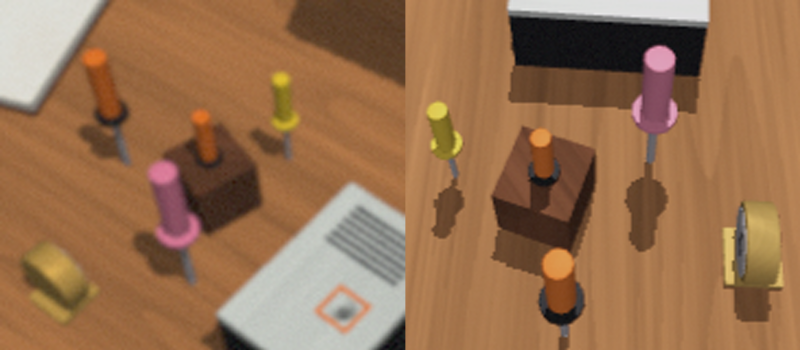

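The crop confirms it: the small orange pin stands in the dark wooden block, with the larger orange, pink and yellow pins around it as obstacles. Next I'll measure across the two views.

```bash
cat >> h.py <<'E'
def tri(cs,uvs):
    A=np.zeros((3,3));b=np.zeros(3)
    for c,uv in zip(cs,uvs):
        o,d=ray(c,*uv); d=d/np.linalg.norm(d); M=np.eye(3)-np.outer(d,d); A+=M; b+=M@o
    return np.linalg.solve(A,b)
def blobs(c,lo,hi,amin=15):
    hsv=cv2.cvtColor(c['img'],cv2.COLOR_RGB2HSV); m=cv2.inRange(hsv,lo,hi)
    k,l,s,ce=cv2.connectedComponentsWithStats(m)
    return [(s[i],ce[i].round(1)) for i in range(1,k) if s[i,4]>amin]
E
python3 - <<'E'
from h import *
import pickle
d=pickle.load(open('d0.pkl','rb'))
sc,si=d['scene'],d['side']
for n,c in d.items():
    for nm,lo,hi in [('or',(4,205,100),(17,255,255)),('ye',(24,150,100),(34,255,255)),('pk',(150,90,100),(175,255,255)),('frame',(4,110,190),(16,255,255))]:
        for s,ce in blobs(c,lo,hi):
            if n=='scene' and not(120<ce[0]<320 and 100<ce[1]<260): continue
            if n=='side' and not(180<ce[0]<400 and 190<ce[1]<420): continue
            print(n,nm,s,ce,onz(c,*ce,.105).round(3))
E
```

```text
scene or [171 119  11  18  54] [176.4 126.8] [ 0.482 -0.417  0.105]
scene or [177 136   7   7  18] [180.1 138.6] [ 0.507 -0.379  0.105]
scene or [212 142   6  11  28] [214.7 146.4] [ 0.474 -0.284  0.105]
scene ye [242 128   7  20  83] [244.4 138.4] [ 0.405 -0.237  0.105]
scene pk [195 159  20  33 342] [203.8 176.5] [ 0.567 -0.242  0.105]
scene frame [171 118   8   6  37] [174.4 120.7] [ 0.468 -0.437  0.105]
scene frame [211 141   6   5  23] [213.7 142.6] [ 0.465 -0.295  0.105]
side ye [210 287  16  26 239] [216.8 300.3] [ 0.397 -0.257  0.105]
side pk [305 262  18  39 397] [313.8 284.7] [ 0.579 -0.223  0.105]
side frame [295 209  17  14  65] [302.9 215. ] [ 0.56  -0.051  0.105]
side frame [205 280   5  25  33] [206.8 291.3] [ 0.376 -0.239  0.105]
side frame [257 299   9   8  61] [261.2 302.4] [ 0.48  -0.261  0.105]
side frame [263 354  14  14 150] [269.1 360.2] [ 0.499 -0.367  0.105]
```

```bash
python3 - <<'E'
from h import *
import pickle
d=pickle.load(open('d0.pkl','rb'))
cs=[d['scene'],d['side']]
for n,a,b in [('pin top',(213.7,142.6),(261.2,302.4)),('big top',(174.4,120.7),(269.1,360.2)),('pink',(203.8,176.5),(313.8,284.7)),('yel',(244.4,138.4),(216.8,300.3)),('hole',(267,214),(304,216))]:
    p=tri(cs,[a,b]); print(n,p.round(4),[ (proj(c,p)-u).round(1).tolist() for c,u in zip(cs,[a,b])])
o,s=[218.5,178],0
# dock top corners from side view at z=.1
for uv in [(252,200),(338,204),(337,248),(249,246)]: print('dock',onz(cs[1],*uv,.1).round(3))
# holder top corners, scene crop->px
for x,y in [(497,190),(524,128),(596,150),(577,213)]:
    u=200+(x-405)*1.0*180/ (800-405); v=240+y*160/350.
    print('holder',onz(cs[1],u,v,.07).round(3))
print('clock',onz(cs[1],358,352,.04).round(3))
E
```

```text
pin top [ 0.4824 -0.2754  0.134 ] [[-0.1, 0.0], [-0.1, -0.0]]
big top [ 0.502  -0.3877  0.1636] [[-0.1, 0.1], [-0.2, -0.1]]
pink [ 0.5763 -0.2318  0.1227] [[-0.6, 0.3], [-0.8, -0.4]]
yel [ 0.3935 -0.2478  0.0865] [[-0.1, 0.1], [-0.1, -0.1]]
hole [ 0.5613 -0.0475  0.098 ] [[-0.6, 0.4], [-0.7, -0.4]]
dock [ 0.446 -0.005  0.1  ]
dock [ 0.639 -0.015  0.1  ]
dock [ 0.629 -0.134  0.1  ]
dock [ 0.448 -0.131  0.1  ]
holder [ 0.444 -0.293  0.07 ]
holder [ 0.463 -0.235  0.07 ]
holder [ 0.528 -0.255  0.07 ]
holder [ 0.513 -0.313  0.07 ]
clock [ 0.661 -0.327  0.04 ]
```

Emit:
apply_moves(deltas=[[0,2.64,2.28,0.3,0,0,0],[0,2.64,2.28,0.3,0,0,0],[0,2.64,2.28,0.3,0,0,0],[0,2.64,2.28,0.3,0,0,0],[0,2.64,2.28,0.3,0,0,0],[0,2.64,2.28,0.3,0,0,0],[0,2.64,2.28,0,0,0,0],[0,2.64,2.28,0,0,0,0],[0,2.64,2.28,0,0,0,0],[0,2.64,2.28,0,0,0,0]], grip_force=40)

```text
time_s: 1.15
ee_pos: [0.484, -0.2753, 0.2483]
eef_rot: [-3.141, 0.0, 0.41]
force: [-0.6, -0.7, -0.8]
grip_width: 0.0939
grip_force: 0.0
```

```bash
python3 - <<'E'
from h import *
import pickle
d={n:cam(n) for n in ['wrist','wrist','scene','side']}
pickle.dump(d,open('d1.pkl','wb')); save(d['wrist'],'w1')
o=ctrl.get_obs();print(o['ee_pos'],o['eef_rot'],o['time_s'],o['qpos'])
c=d['wrist']
for p in [(.4824,-.2754,.134),(.5613,-.0475,.1),(.483,-.276,.07)]: print(proj(c,np.array(p)))
for s,ce in blobs(c,(4,110,100),(17,255,255),60): print(s,ce,onz(c,*ce,.135),onz(c,*ce,.1))
E
```

```text
[ 0.48323187 -0.27606787  0.24807086] [-3.14103720e+00  5.10891957e-04  4.11156759e-01] 1.35 [-5.84801266e-01  3.01894570e-01  1.47709040e+00 -1.29558108e-04
  1.36335164e+00  5.74865175e-01]
[282.1250316 220.4035995]
[65.48140894 17.1740805 ]
[282.70432258 202.03643516]
[  0   0   9  34 163] [ 2.6 11.3] [ 0.54647134 -0.0274691   0.135     ] [5.45029176e-01 5.36789180e-04 1.00000000e-01]
[ 39   0  56  50 591] [68.1 24.1] [ 0.55718899 -0.07277892  0.135     ] [ 0.55714799 -0.0506966   0.1       ]
[     0      0    560    332 100261] [313.4 159.5] [ 0.53977787 -0.27781469  0.135     ] [ 0.53746064 -0.28253765  0.1       ]
[342 224  32   4  84] [358.1 225.2] [ 0.50462084 -0.33622096  0.135     ] [ 0.49770736 -0.34857964  0.1       ]
[411 251  29  28 634] [424.8 264.1] [ 0.49605456 -0.40638478  0.135     ] [ 0.48802118 -0.4279163   0.1       ]
[438 301   9  12  63] [442.2 306.2] [ 0.46609618 -0.44206527  0.135     ] [ 0.4541462  -0.46826146  0.1       ]
[308 315  20  10  62] [317.4 319.7] [ 0.40775826 -0.34364747  0.135     ] [ 0.38818149 -0.35697705  0.1       ]
[270 318  31  13  66] [285.5 324.6] [ 0.3911945  -0.31870543  0.135     ] [ 0.36945227 -0.32877422  0.1       ]
[ 295  367  139   43 4472] [371.7 390.4] [ 0.3570478  -0.42691944  0.135     ] [ 0.33084141 -0.45113555  0.1       ]
[123 407  20  13 151] [131.9 414.7] [ 0.23296825 -0.21817639  0.135     ] [ 0.19054037 -0.21510255  0.1       ]
```

View pics/w1.png

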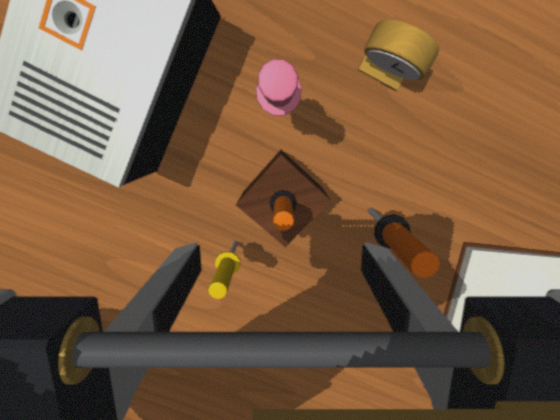

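The pin's top is at (284,221) in the wrist view and its holder is centred at about (284,199). Both are within 2 px of the prediction, and the fingers have clear space beside the neighbouring pins.

```bash
python3 - <<'E'
from h import *
import pickle
d=pickle.load(open('d1.pkl','rb'));c=d['wrist']
print(onz(c,284,221,.135),onz(c,283.5,199,.07),onz(c,283.5,197,.075))
im=c['img']; hsv=cv2.cvtColor(im,cv2.COLOR_RGB2HSV)
m=cv2.inRange(hsv,(4,200,110),(17,255,255)); print(m[195:232,272:298].nonzero()[1].min()+272, m[195:232,272:298].nonzero()[1].max()+272,m[195:240,272:298].nonzero()[0].max()+195)
o=ctrl.get_obs();print(o['ee_pos'])
E
```

```text
[ 0.48283093 -0.27694341  0.135     ] [ 0.48629155 -0.27545729  0.07      ] [ 0.48927504 -0.27411054  0.075     ]
273 293 229
[ 0.48323187 -0.27606787  0.24807086]
```

Emit:
apply_moves(deltas=[[100,0,0,-2.5,0,0,0],[100,0,0,-2.5,0,0,0],[100,0,0,-2.5,0,0,0],[100,0,0,-2.5,0,0,0],[100,0,0,-2,0,0,0],[100,0,0,-1.7,0,0,0],[100,0,0,0,0,0,0],[100,0,0,0,0,0,0]])

```text
time_s: 2.15
ee_pos: [0.4828, -0.2772, 0.112]
eef_rot: [3.141, 0.0, 0.409]
force: [-0.8, -1.1, -0.4]
grip_width: 0.0573
grip_force: 0.0
```

Emit:
apply_moves(deltas=[[255,0,0,0,0,0,0],[255,0,0,0,0,0,0],[255,0,0,0,0,0,0],[255,0,0,0,0,0,0],[255,0,0,0,0,0,0],[255,0,0,0,0,0,0],[255,0,0,0,0,0,0],[255,0,0,0,0,0,0]])

```text
time_s: 2.95
ee_pos: [0.4832, -0.2764, 0.1115]
eef_rot: [-3.142, -0.0, 0.41]
force: [-0.4, 0.3, 2.3]
grip_width: 0.0177
grip_force: 40.0
```

Emit:
apply_moves(deltas=[[255,0,0,1,0,0,0],[255,0,0,2,0,0,0],[255,0,0,3,0,0,0],[255,0,0,3,0,0,0],[255,0,0,3,0,0,0],[255,0,0,3,0,0,0]])

```text
time_s: 3.55
ee_pos: [0.4829, -0.2763, 0.2634]
eef_rot: [3.141, -0.0, 0.41]
force: [0.1, 0.2, -0.4]
grip_width: 0.0173
grip_force: 40.0
```

Emit:
apply_moves(deltas=[[255,0.75,2.26,0,0,0,0],[255,0.75,2.26,0,0,0,0],[255,0.75,2.26,0,0,0,0],[255,0.75,2.26,0,0,0,0],[255,0.75,2.26,0,0,0,0],[255,0.75,2.26,0,0,0,0],[255,0.75,2.26,0,0,0,0],[255,0.75,2.26,0,0,0,0],[255,0.75,2.26,0,0,0,0],[255,0.75,2.26,0,0,0,0]])

```text
time_s: 4.55
ee_pos: [0.5582, -0.0495, 0.2621]
eef_rot: [3.141, -0.0, 0.41]
force: [0.2, -0.5, -1.3]
grip_width: 0.0176
grip_force: 40.0
```

```bash
python3 - <<'E'
from h import *
import pickle
d={n:cam(n) for n in ['scene','wrist','side']}
d['wrist']=cam('wrist')
pickle.dump(d,open('d2.pkl','wb'))
o=ctrl.get_obs();print(o['ee_pos'],o['eef_rot'],o['time_s'],o['force'])
c=d['wrist']; p=o['ee_pos']; print('pred tip',proj(c,p-[0,0,.103]))
for s,ce in blobs(c,(4,110,100),(17,255,255),60): print(s,ce,onz(c,*ce,.1))
a=cv2.resize(c['img'],(533,400)); b=cv2.resize(d['side']['img'][120:270,250:350],(267,400),interpolation=2)
cv2.imwrite('pics/w2.png',np.hstack([a,b])[:,:,::-1])
E
```

```text
[ 0.55803526 -0.05041481  0.26181692] [ 3.14135275e+00 -4.18622378e-05  4.10682966e-01] 4.75 [ 0.03419765  0.42653281 -0.52579727]
pred tip [281.66305288 218.73601063]
[     0      0    560    332 128839] [271.5 134.5] [ 0.61334026 -0.01610038  0.1       ]
[257 174  49  48 479] [281.4 197. ] [ 0.56216832 -0.04849349  0.1       ]
[ 29 212  10  19 140] [ 33.7 220.4] [0.44108547 0.16941789 0.1       ]
[270 238  15  21 217] [276.2 247.6] [ 0.51127035 -0.06486497  0.1       ]
[330 259  27  37 478] [342.1 276.3] [ 0.50926546 -0.1411853   0.1       ]
[377 275  16  17  89] [384.5 281.9] [ 0.52132385 -0.18515752  0.1       ]
[ 261  282   41   50 1626] [279.7 308.3] [ 0.44820413 -0.09616712  0.1       ]
[  34  367  102   46 3749] [ 84.6 387.1] [0.26212306 0.07111654 0.1       ]
[ 249  367   41   42 1097] [264.7 385.1] [ 0.34858901 -0.1203926   0.1       ]
[ 427  368  101   52 4816] [475.5 392.9] [ 0.43704533 -0.35142954  0.1       ]
```

View pics/w2.png

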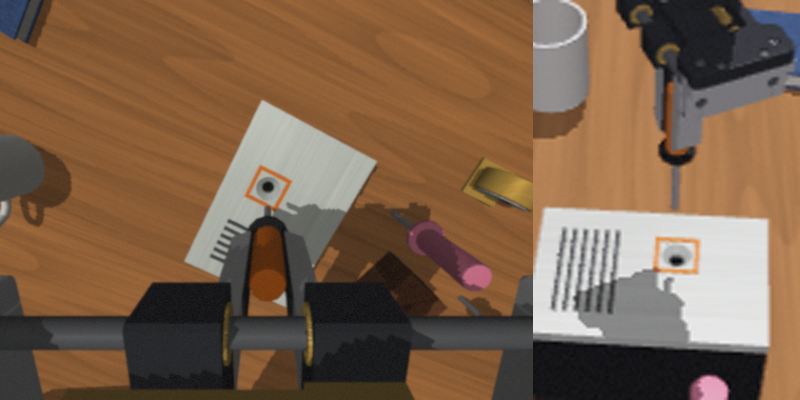

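The wrist view shows the frame centred at (281.5,198), with the pin tip at (281.5,218.5) as predicted, so the pin hangs straight. I'll shift it over the hole and lower it to just above.

Emit:
apply_moves(deltas=[[255,0.4,0.2,0,0,0,0],[255,0,0,-1.5,0,0,0],[255,0,0,-1.5,0,0,0],[255,0,0,-1.5,0,0,0],[255,0,0,0,0,0,0],[255,0,0,0,0,0,0]])

```text
time_s: 5.35
ee_pos: [0.5623, -0.049, 0.217]
eef_rot: [3.141, -0.0, 0.409]
force: [-0.1, 0.2, -1.1]
grip_width: 0.0175
grip_force: 40.0
```

```bash
python3 - <<'E'
from h import *
import pickle
d={n:cam(n) for n in ['scene','side']}
d['wrist']=cam('wrist')
pickle.dump(d,open('d3.pkl','wb'))
o=ctrl.get_obs();print(o['ee_pos'],o['eef_rot'],o['time_s'],o['force'])
p=o['ee_pos']; tip=p-[0,0,.103]
out=[]
for n,r in [('wrist',25),('scene',20),('side',20)]:
    c=d[n]; q=proj(c,tip); h=proj(c,np.array([tip[0],tip[1],.1])); print(n,'pred tip',q,'below at top',h)
    for s,ce in blobs(c,(2,90,100),(18,255,255),20):
        if abs(ce-h).max()<25: print(s,ce,'bboxc',s[:2]+(s[2:4]-1)/2, onz(c,*(s[:2]+(s[2:4]-1)/2),.1).round(4))
    u,v=h.round().astype(int); out.append(cv2.resize(c['img'][v-35:v+35,u-35:u+35],(266,266),interpolation=2))
cv2.imwrite('pics/w3.png',np.hstack(out)[:,:,::-1])
E
```

```text
[ 0.56243437 -0.04868341  0.2174016 ] [ 3.14089361e+00 -1.17081919e-03  4.09485154e-01] 5.5 [ 0.10227897  0.94136994 -0.27052942]
wrist pred tip [280.6099604 218.2958561] below at top [280.60763124 213.47735041]
[252 187  57  45 588] [279.5 208.5] bboxc [280. 209.] [ 0.5659 -0.0466  0.1   ]
scene pred tip [265.58633759 210.98772815] below at top [265.75617229 214.0586578 ]
[257 207  20  16  68] [266.3 214.8] bboxc [266.5 214.5] [ 0.5624 -0.0465  0.1   ]
side pred tip [304.08210765 211.30039293] below at top [303.88582142 215.48153577]
[295 209  17  14  71] [302.8 216.3] bboxc [303.  215.5] [ 0.5605 -0.0488  0.1   ]
```

View pics/w3.png

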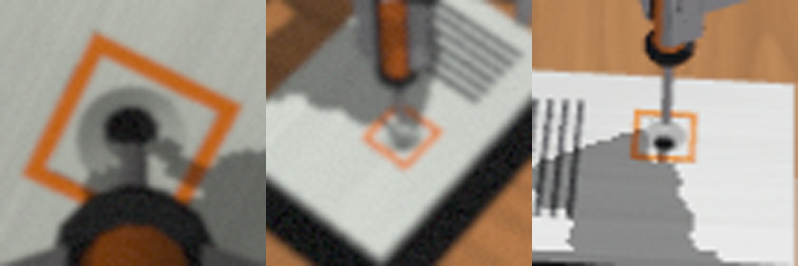

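Wrist frame corners put the frame centre at about (281,214), against the tip's projected point of (280.6,213.5), so the two are aligned to within about 1 mm. Now I'll enter the hole.

Emit:
apply_moves(deltas=[[255,0,0,-0.5,0,0,0],[255,0,0,-0.5,0,0,0],[255,0,0,-0.4,0,0,0],[255,0,0,-0.4,0,0,0]])

```text
time_s: 5.9
ee_pos: [0.5621, -0.0484, 0.198]
eef_rot: [-3.141, 0.0, 0.41]
force: [0.2, 0.0, -0.1]
grip_width: 0.0173
grip_force: 40.0
```

Emit:
apply_moves(deltas=[[255,0,0,-0.4,0,0,0],[255,0,0,-0.4,0,0,0],[255,0,0,-0.2,0,0,0],[255,0,0,0,0,0,0]])

```text
time_s: 6.3
ee_pos: [0.562, -0.0485, 0.1881]
eef_rot: [-3.141, 0.0, 0.41]
force: [-0.7, 0.1, -0.6]
grip_width: 0.0176
grip_force: 40.0
```

Emit:
apply_moves(deltas=[[255,0,0,-0.15,0,0,0],[255,0,0,-0.15,0,0,0],[255,0,0,-0.15,0,0,0],[255,0,0,0,0,0,0]])

```text
time_s: 6.7
ee_pos: [0.562, -0.0484, 0.1837]
eef_rot: [-3.141, 0.0, 0.41]
force: [-0.6, -0.3, -0.7]
grip_width: 0.0172
grip_force: 40.0
```

Emit:
apply_moves(deltas=[[255,0,0,-0.1,0,0,0],[255,0,0,-0.1,0,0,0],[255,0,0,-0.1,0,0,0],[255,0,0,0,0,0,0]])

```text
time_s: 7.1
ee_pos: [0.5621, -0.0484, 0.1808]
eef_rot: [-3.141, 0.0, 0.41]
force: [-0.3, -0.1, -0.1]
grip_width: 0.0173
grip_force: 40.0
```

Emit:
apply_moves(deltas=[[255,0,0,-0.1,0,0,0],[255,0,0,-0.1,0,0,0],[255,0,0,-0.1,0,0,0],[255,0,0,0,0,0,0]])

```text
time_s: 7.5
ee_pos: [0.5621, -0.0484, 0.1778]
eef_rot: [-3.141, 0.0, 0.41]
force: [-0.3, -0.1, -0.5]
grip_width: 0.0176
grip_force: 40.0
```

Emit:
apply_moves(deltas=[[255,0,0,-0.1,0,0,0],[255,0,0,-0.1,0,0,0],[255,0,0,0,0,0,0]])

```text
time_s: 7.8
ee_pos: [0.5621, -0.0485, 0.1758]
eef_rot: [-3.141, 0.0, 0.41]
force: [0.2, 0.0, -1.3]
grip_width: 0.0174
grip_force: 40.0
```

Emit:
apply_moves(deltas=[[255,0,0,-0.1,0,0,0],[255,0,0,-0.1,0,0,0],[255,0,0,0,0,0,0]])

```text
time_s: 8.1
ee_pos: [0.5621, -0.0484, 0.1738]
eef_rot: [-3.141, 0.0, 0.41]
force: [-0.5, 0.4, -1.9]
grip_width: 0.0176
grip_force: 40.0
```

Emit:
apply_moves(deltas=[[255,0,0,-0.1,0,0,0],[255,0,0,-0.1,0,0,0],[255,0,0,0,0,0,0]])

```text
time_s: 8.4
ee_pos: [0.5621, -0.0485, 0.1718]
eef_rot: [-3.141, 0.0, 0.41]
force: [0.5, -0.2, -1.0]
grip_width: 0.0174
grip_force: 40.0
```

Emit:
apply_moves(deltas=[[255,0,0,-0.1,0,0,0],[255,0,0,-0.1,0,0,0],[255,0,0,0,0,0,0]])

```text
time_s: 8.7
ee_pos: [0.5624, -0.0485, 0.1705]
eef_rot: [3.141, -0.001, 0.41]
force: [-0.5, 0.1, 4.9]
grip_width: 0.0175
grip_force: 40.0
```

Emit:
apply_moves(deltas=[[255,0,0,-0.1,0,0,0],[255,0,0,-0.1,0,0,0],[255,0,0,0,0,0,0]])

```text
time_s: 9.0
ee_pos: [0.5624, -0.0484, 0.1687]
eef_rot: [3.141, -0.001, 0.41]
force: [-1.1, 1.4, 5.4]
grip_width: 0.0175
grip_force: 40.0
```

Emit:
apply_moves(deltas=[[255,0,0,-0.1,0,0,0],[255,0,0,-0.05,0,0,0],[255,0,0,0,0,0,0]])

```text
time_s: 9.3
ee_pos: [0.5624, -0.0485, 0.167]
eef_rot: [3.141, -0.001, 0.41]
force: [-0.1, 0.3, 5.1]
grip_width: 0.0175
grip_force: 40.0
```

```bash
cat >> h.py <<'E'
def caddy():
    c=cam('side'); r=cam('scene')
    for n,c in (('side',c),('scene',r)):
        print(n,[ (s.tolist(),ce.tolist()) for s,ce in blobs(c,(3,150,90),(18,255,255),10) if n=='side' and 170<ce[0]<260 and 190<ce[1]<290 or n=='scene' and 200<ce[0]<300 and 150<ce[1]<240])
    return r
E
python3 - <<'E'
from h import *
caddy(); o=ctrl.get_obs(); print(o['ee_pos'],o['force'])
E
```

```text
side []
scene [([230, 184, 11, 9, 30], [235.7, 188.1]), ([262, 192, 7, 20, 105], [264.8, 201.1]), ([206, 207, 5, 6, 11], [207.2, 209.0]), ([213, 214, 6, 4, 11], [215.4, 215.6])]
[ 0.56241408 -0.04847859  0.16692116] [-0.70488418  1.64040394  4.63197312]
```

Emit:
apply_moves(deltas=[[255,0,0,-0.07,0,0,0],[255,0,0,0,0,0,0],[255,0,0,0,0,0,0],[255,0,0,0,0,0,0],[255,0,0,0,0,0,0]])

```text
time_s: 9.9
ee_pos: [0.5623, -0.0485, 0.1659]
eef_rot: [3.141, -0.001, 0.41]
force: [0.3, -0.2, 5.7]
grip_width: 0.0174
grip_force: 40.0
```

```bash
python3 - <<'E'
from h import *
caddy(); c=cam('side'); save(c,'s4',(190,180,350,280),3); o=ctrl.get_obs(); print(o['ee_pos'],o['force'])
E
```

```text
side [([240, 224, 6, 22, 54], [242.2, 234.6])]
scene [([230, 185, 6, 5, 14], [232.3, 186.3]), ([233, 186, 8, 9, 27], [237.3, 189.5]), ([214, 188, 4, 9, 15], [215.8, 191.5]), ([262, 192, 7, 20, 107], [264.9, 201.4]), ([213, 204, 7, 6, 14], [215.9, 206.8])]
[ 0.56230833 -0.04845967  0.16591149] [0.25851875 0.09509344 5.45597471]
```

View pics/s4.png

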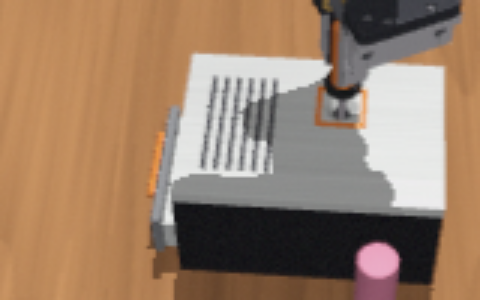

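The caddy has started out: the grey front and orange lip show at (242,235) in the side view. I'll hold the latch down while it creeps.

Emit:
apply_moves(deltas=[[255,0,0,0,0,0,0],[255,0,0,0,0,0,0],[255,0,0,0,0,0,0],[255,0,0,0,0,0,0],[255,0,0,0,0,0,0],[255,0,0,0,0,0,0],[255,0,0,0,0,0,0],[255,0,0,0,0,0,0],[255,0,0,0,0,0,0],[255,0,0,0,0,0,0]])

```text
time_s: 11.05
ee_pos: [0.5623, -0.0484, 0.1659]
eef_rot: [3.141, -0.001, 0.41]
force: [0.4, 0.2, 5.2]
grip_width: 0.0176
grip_force: 40.0
```

```bash
python3 - <<'E'
from h import *
caddy()
E
```

```text
side [([229, 223, 6, 22, 52], [231.5, 233.5])]
scene [([229, 185, 11, 8, 45], [234.6, 188.8]), ([214, 189, 9, 7, 13], [217.3, 192.5]), ([262, 192, 7, 20, 105], [264.9, 201.4]), ([214, 213, 5, 6, 11], [215.8, 215.7])]
```

Emit:
apply_moves(deltas=[[255,0,0,0,0,0,0],[255,0,0,0,0,0,0],[255,0,0,0,0,0,0],[255,0,0,0,0,0,0],[255,0,0,0,0,0,0],[255,0,0,0,0,0,0],[255,0,0,0,0,0,0],[255,0,0,0,0,0,0],[255,0,0,0,0,0,0],[255,0,0,0,0,0,0]])

```text
time_s: 12.15
ee_pos: [0.5623, -0.0485, 0.1659]
eef_rot: [3.141, -0.001, 0.41]
force: [0.7, 0.0, 5.1]
grip_width: 0.0174
grip_force: 40.0
```

```bash
python3 - <<'E'
from h import *
caddy()
E
```

```text
side [([224, 223, 6, 22, 46], [226.3, 233.2])]
scene [([232, 185, 10, 9, 30], [236.5, 189.0]), ([262, 192, 7, 20, 107], [264.9, 201.4])]
```

Emit:
apply_moves(deltas=[[255,0,0,0,0,0,0],[255,0,0,0,0,0,0],[255,0,0,0,0,0,0],[255,0,0,0,0,0,0],[255,0,0,0,0,0,0],[255,0,0,0,0,0,0]])

```text
time_s: 12.85
ee_pos: [0.5623, -0.0485, 0.1659]
eef_rot: [3.141, -0.001, 0.41]
force: [0.8, 2.2, 4.8]
grip_width: 0.018
grip_force: 40.0
```

```bash
python3 - <<'E'
from h import *
caddy(); c=cam('side'); save(c,'s5',(190,180,350,280),3)
# lip outward per mm at z~.05
for x in (.445,.39): print(proj(c,np.array([x,-.07,.05])))
E
```

```text
side [([224, 223, 6, 22, 46], [226.3, 233.2])]
scene [([231, 185, 10, 10, 30], [235.0, 189.0]), ([262, 192, 7, 20, 108], [264.9, 201.3]), ([214, 194, 7, 8, 12], [216.5, 197.9]), ([214, 207, 6, 7, 16], [216.8, 210.0]), ([213, 215, 7, 8, 19], [215.9, 218.1])]
[251.33763257 236.31517729]
[227.01577737 236.09971243]
```

The lip rested at column 226.3 in two readings 0.7 s apart, matching the predicted fully-out position of about 227, so the caddy is fully out. I'll withdraw straight up and carry the pin back.

Emit:
apply_moves(deltas=[[255,0,0,0.5,0,0,0],[255,0,0,1,0,0,0],[255,0,0,1.5,0,0,0],[255,0,0,2,0,0,0],[255,0,0,2,0,0,0],[255,0,0,2.57,0,0,0]])

```text
time_s: 13.6
ee_pos: [0.5615, -0.0484, 0.2619]
eef_rot: [-3.141, 0.002, 0.41]
force: [0.0, 0.5, -0.4]
grip_width: 0.0175
grip_force: 40.0
```

Emit:
apply_moves(deltas=[[255,-0.79,-2.28,0,0,0,0],[255,-0.79,-2.28,0,0,0,0],[255,-0.79,-2.28,0,0,0,0],[255,-0.79,-2.28,0,0,0,0],[255,-0.79,-2.28,0,0,0,0],[255,-0.79,-2.28,0,0,0,0],[255,-0.79,-2.28,0,0,0,0],[255,-0.79,-2.28,0,0,0,0],[255,-0.79,-2.28,0,0,0,0],[255,-0.79,-2.28,0,0,0,0]])

```text
time_s: 14.6
ee_pos: [0.4825, -0.2772, 0.2617]
eef_rot: [-3.141, 0.001, 0.41]
force: [0.2, -0.1, -0.4]
grip_width: 0.0177
grip_force: 40.0
```

Emit:
apply_moves(deltas=[[255,0,0,-2.5,0,0,0],[255,0,0,-2.5,0,0,0],[255,0,0,-2,0,0,0],[255,0,0,0,0,0,0],[255,0,0,0,0,0,0]])

```text
time_s: 15.1
ee_pos: [0.4832, -0.2765, 0.1922]
eef_rot: [-3.142, 0.0, 0.41]
force: [0.2, -1.0, -0.2]
grip_width: 0.0173
grip_force: 40.0
```

```bash
python3 - <<'E'
from h import *
d={n:cam(n) for n in ['scene','side']}
d['wrist']=cam('wrist')
o=ctrl.get_obs();print(o['ee_pos'],o['eef_rot'],o['time_s'],o['force'])
p=o['ee_pos']; tip=p-[0,0,.103]; out=[]
for n in ['wrist','scene','side']:
    c=d[n]; q=proj(c,tip); h=proj(c,np.array([.4845,-.2762,.07])); print(n,'pred tip',q,'hole',h)
    u,v=h.round().astype(int); out.append(cv2.resize(c['img'][v-35:v+35,u-35:u+35],(266,266),interpolation=2)); print('origin',u-35,v-35)
cv2.imwrite('pics/w6.png',np.hstack(out)[:,:,::-1]); caddy()
E
```

```text
[ 0.4835177  -0.27663717  0.19283388] [ 3.14002986e+00 -9.76757755e-04  4.09929043e-01] 15.25 [ 0.3244556  -0.84390258 -0.13072852]
wrist pred tip [280.63539697 218.27521669] hole [280.60182576 210.56707348]
origin 246 176
scene pred tip [215.33733605 153.53717155] hole [216.21460603 158.46067171]
origin 181 123
side pred tip [262.89930178 314.01721803] hole [263.93292245 318.43735815]
origin 229 283
side [([224, 237, 4, 8, 17], [225.1, 239.9])]
scene []
```

View pics/w6.png

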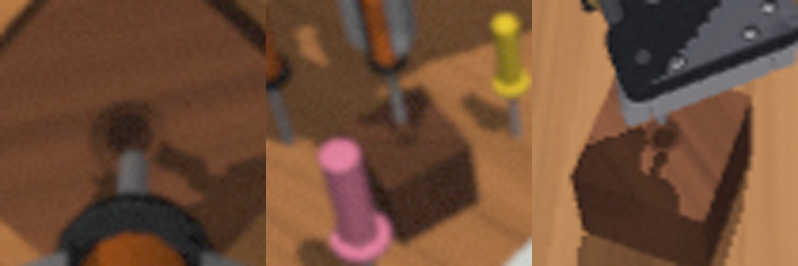

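```bash
python3 - <<'E'
from h import *
c=cam('wrist'); print(onz(c,278.6,209.9,.07), onz(c,281,217.4,.0895),ctrl.get_obs()['ee_pos'])
g=cv2.GaussianBlur(c['img'].max(2),(3,3),0)[200:222,264:294]; print(g[::2,::2])
E
```

```text
[ 0.48431322 -0.2742061   0.07      ] [ 0.48419567 -0.27649467  0.0895    ] [ 0.48331972 -0.27650914  0.19220343]
[[105 107 107 108 107 108 108 106 106 105 104 103 100  98  98]
 [108 109 109 109 106 103  95  89  86  87  91  94  95  94  95]
 [107 106 104 101  93  79  69  66  65  70  76  85  94  98  99]
 [ 98  95  95  91  76  64  60  55  55  60  71  83  92 102 106]
 [ 96  95  95  82  68  61  50  49  50  50  61  85  95 104 112]
 [ 99 100  98  83  74  61  48  48  49  53  62  83  97 103 112]
 [106 107 104  85  79  64  49  49  51  58  65  84  95 100 110]
 [111 112 107  90  83  73  56  53  61  64  71  90  83  80  98]
 [114 114 111  97  85  86  78  77  86  80  86  94  71  63  70]
 [112 111 112 105  92  90  93 100  98  86  87  88  67  63  66]
 [112 110 110 107  97  85  91 101  97  85  86  99  90  81  72]]
```

The wrist crop shows the hole at about (278.6,209.9) and the tip at (281,217). The hole is about 2 mm to +y of the tip, so I'll make a small shift and insert.

Emit:
apply_moves(deltas=[[255,0.03,0.13,0,0,0,0],[255,0,0,-0.8,0,0,0],[255,0,0,-0.8,0,0,0],[255,0,0,-0.6,0,0,0],[255,0,0,-0.4,0,0,0],[255,0,0,-0.4,0,0,0]])

```text
time_s: 16.0
ee_pos: [0.4834, -0.2751, 0.1609]
eef_rot: [-3.141, 0.0, 0.41]
force: [0.4, 1.0, -1.0]
grip_width: 0.0173
grip_force: 40.0
```

Emit:
apply_moves(deltas=[[255,0,0,-1,0,0,0],[255,0,0,-1,0,0,0],[255,0,0,-1,0,0,0],[255,0,0,-0.8,0,0,0],[255,0,0,0,0,0,0]])

```text
time_s: 16.5
ee_pos: [0.483, -0.2749, 0.122]
eef_rot: [-3.14, 0.001, 0.41]
force: [0.2, -0.3, -1.3]
grip_width: 0.0176
grip_force: 40.0
```

Entry is clean. The last 1 cm goes slowly until the guard seats.

Emit:
apply_moves(deltas=[[255,0,0,-0.4,0,0,0],[255,0,0,-0.3,0,0,0],[255,0,0,-0.15,0,0,0],[255,0,0,-0.1,0,0,0],[255,0,0,0,0,0,0]])

```text
time_s: 17.0
ee_pos: [0.4834, -0.2752, 0.114]
eef_rot: [3.142, -0.0, 0.41]
force: [0.3, -0.4, -1.2]
grip_width: 0.0175
grip_force: 40.0
```

Emit:
apply_moves(deltas=[[255,0,0,-0.1,0,0,0],[255,0,0,-0.05,0,0,0],[255,0,0,0,0,0,0]])

```text
time_s: 17.3
ee_pos: [0.4834, -0.2752, 0.1124]
eef_rot: [-3.142, 0.0, 0.41]
force: [-0.4, -0.1, -1.4]
grip_width: 0.0172
grip_force: 40.0
```

Emit:
apply_moves(deltas=[[255,0,0,-0.07,0,0,0],[255,0,0,-0.05,0,0,0],[255,0,0,0,0,0,0]])

```text
time_s: 17.6
ee_pos: [0.4835, -0.2752, 0.1115]
eef_rot: [3.141, -0.0, 0.41]
force: [-1.8, 1.8, 3.6]
grip_width: 0.0175
grip_force: 40.0
```

The guard is seated, with contact at the original z of 0.1115. Now I'll release and retreat.

Emit:
apply_moves(deltas=[[120,0,0,0,0,0,0],[100,0,0,0,0,0,0],[100,0,0,0,0,0,0],[100,0,0,0,0,0,0],[100,0,0,0,0,0,0],[100,0,0,0,0,0,0]])

```text
time_s: 18.2
ee_pos: [0.4834, -0.2752, 0.1112]
eef_rot: [-3.142, 0.0, 0.41]
force: [0.4, -0.2, 0.2]
grip_width: 0.0569
grip_force: 0.0
```

Emit:
apply_moves(deltas=[[100,0,0,1,0,0,0],[100,0,0,2.5,0,0,0],[100,0,0,3,0,0,0],[100,0,0,3,0,0,0],[100,0,0,3,0,0,0],[100,0,0,2,0,0,0],[100,0,0,0,0,0,0],[100,0,0,0,0,0,0]])

```text
time_s: 19.0
ee_pos: [0.4833, -0.2751, 0.256]
eef_rot: [3.142, -0.0, 0.41]
force: [-0.2, -0.1, -0.5]
grip_width: 0.0568
grip_force: 0.0
```

```bash
python3 - <<'E'
from h import *
import pickle
w=cam('wrist'); s=cam('side'); c=cam('scene')
a=cv2.resize(w['img'],(400,300)); b=cv2.resize(s['img'][180:380,180:380],(400,300)); e=cv2.resize(c['img'][100:280,140:290],(400,300),interpolation=2)
f=cv2.resize(c['img'],(400,300))
cv2.imwrite('pics/end.png',np.vstack([np.hstack([a,b]),np.hstack([e,f])])[:,:,::-1]); caddy(); print(ctrl.get_obs()['ee_pos'])
print(proj(w,np.array([.4843,-.2755,.135])))
E
```

```text
side [([224, 228, 5, 17, 33], [225.8, 235.8])]
scene []
[ 0.48322501 -0.2749941   0.25532769]
[281.75963468 211.392577  ]
```

View pics/end.png

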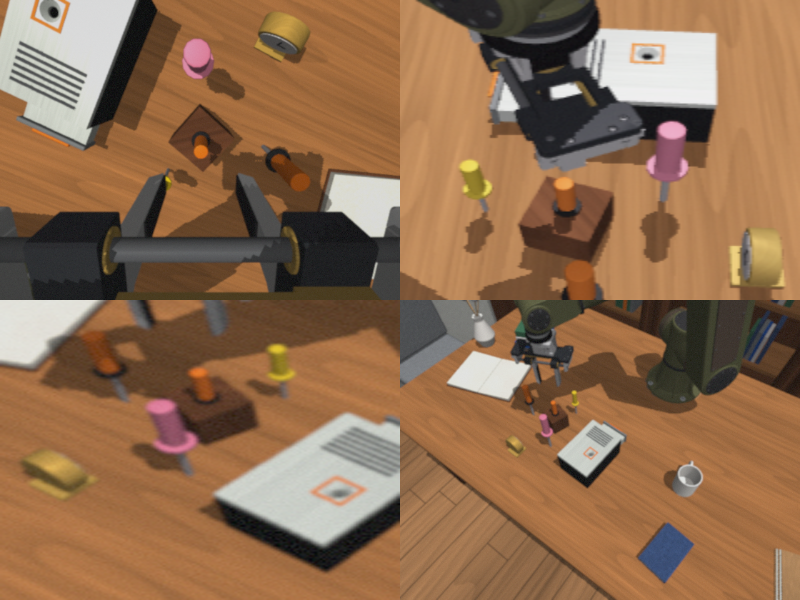

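The pin stands upright in its holder with the guard on the block. The caddy is still out, the other things are unmoved and the gripper is clear.

```bash
python3 -c "
from station import ctrl
print(ctrl.hand_in())"
```

```text
the job is handed in; nothing more can be done
None
```

The job is handed in: the caddy came all the way out with readings under 6 N on the latch, and the pin is back in its holder, fully home and released, at about 19 s with the mug, clock and book left as they were.

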